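Put the wet-bulb cups back in their stands

TASK

Put the four porcelain wet-bulb cups away: seat each one upright in the pine stand whose round well fits it, the smallest cup in the smallest well and so on up to the largest. Set each cup down gently rather than dropping it or tipping it over, and leave the porcelain insulator and the stopwatch where they are.

Things in the scene. Friction and masses are not known exactly. Their poses are not given: they have to be found in the camera images.
- cup_a: The smallest wet-bulb cup: an open, straight-sided cream porcelain cup, 32 mm across and 46 mm high, wall 4 mm, narrowing over its lowest 16 mm to a foot 24 mm across; empty, loose, stands upright on the shelf. Origin at the centre of its underside, z up.
- stand_a: Pine stand for the smallest cup: a fixed flat block 96 x 96 mm, 16 mm high, with one round well in its middle, 42 mm across and 8 mm deep with a cork-brown floor (so the well floor is 8 mm above the origin). Four blocks of the same outer size, told apart by their wells. Origin at the centre of the underside, on the shelf; z up, x and y along its sides.
- cup_b: The second smallest wet-bulb cup: an open, straight-sided cream porcelain cup, 44 mm across and 50 mm high, wall 4 mm, narrowing over its lowest 16 mm to a foot 36 mm across; empty, loose, stands upright on the shelf. Origin at the centre of its underside, z up.
- stand_b: Pine stand for the second smallest cup: a fixed flat block 96 x 96 mm, 16 mm high, with one round well in its middle, 54 mm across and 8 mm deep with a cork-brown floor (so the well floor is 8 mm above the origin). Four blocks of the same outer size, told apart by their wells. Origin at the centre of the underside, on the shelf; z up, x and y along its sides.
- cup_c: The second largest wet-bulb cup: an open, straight-sided cream porcelain cup, 56 mm across and 54 mm high, wall 4 mm, narrowing over its lowest 16 mm to a foot 48 mm across; empty, loose, stands upright on the shelf. Origin at the centre of its underside, z up.
- stand_c: Pine stand for the second largest cup: a fixed flat block 96 x 96 mm, 16 mm high, with one round well in its middle, 66 mm across and 8 mm deep with a cork-brown floor (so the well floor is 8 mm above the origin). Four blocks of the same outer size, told apart by their wells. Origin at the centre of the underside, on the shelf; z up, x and y along its sides.
- cup_d: The largest wet-bulb cup: an open, straight-sided cream porcelain cup, 68 mm across and 60 mm high, wall 4 mm, narrowing over its lowest 16 mm to a foot 60 mm across; empty, loose, stands upright on the shelf. Origin at the centre of its underside, z up.
- stand_d: Pine stand for the largest cup: a fixed flat block 96 x 96 mm, 16 mm high, with one round well in its middle, 78 mm across and 8 mm deep with a cork-brown floor (so the well floor is 8 mm above the origin). Four blocks of the same outer size, told apart by their wells. Origin at the centre of the underside, on the shelf; z up, x and y along its sides.
- insulator: Bystander: a solid cream porcelain insulator with two collars and a plain flat-topped neck, 42 mm across and 46 mm high, loose among the cups. It is not a cup. Origin at the centre of its underside.
- stopwatch: Bystander: a round steel stopwatch with a white face lying on its back among the cups, 52 mm across, 13 mm high, its crown sticking out 9 mm at +y. Loose. Origin at the centre of its underside.
Mind the look-alikes: they are no part of the job. Leave any blue look-alike of the stand_d alone.

How it is judged:
By the outcome, as a careful person would: the job done as asked, in the order asked, and still so for the second after the job is handed in, with the robot touching nothing.
It also fails if it takes over 120 s, if anything falls off the work surface, if the arm or the gripper's body presses on something with over 40 N, if the wrist force passes 120 N, or if a joint passes its speed limit or range.

ROBOT

A 7-joint arm with a two-finger parallel gripper is mounted at the origin on the work surface. World frame = base frame: x ahead of the robot, y to its left, z up, the work surface at z = 0. Lengths are in m, angles in rad, forces in N, time in s.
With the tool pointing down it reaches from about 0.4 to 0.85 m from the base axis. Payload 4.5 kg.
Tool frame: the origin (TCP) lies on the front face of the gripper's body, between the roots of the fingers; the fingertips stand 64 mm ahead of it and the grasp point (between the pads) lies 45 mm ahead of it; z points along the fingers, y is the line along which they close (so a half turn about z gives the same grasp; the last joint's range is limited). The gripper opens to 88 mm and grips with 3 to 60 N. Pads are 18 mm wide; open, the fingers measure 123 mm over their backs; the gripper's body (75 mm by 187 mm) begins 45 mm behind the grasp point.
Start: joints at [-1.117, 0.689, -0.195, 1.565, 0.157, 0.902, -0.215], TCP at [0.255, 0.571, 0.303] pointing down, gripper open.
Joint ranges: [-3.01, 3.01], [-0.46, 2.08], [-1.47, 1.51], [0.13, 2.56], [-1, 4.14], [0.04, 2.09], [-2.66, 2.66]. Speed limits (rad/s): [2.57, 2.57, 3.14, 3.14, 3.14, 3.14, 3.14].

INTERFACE

Orientations are given as a rotation vector (axis times angle).
In Python, from workcell import r, imaging gives the robot as it stands.
- The arm moves only by the tool play_rows, never from a script. Its argument "deltas" is text: rows parted by semicolons, each of 5 numbers parted by spaces: the finger opening in mm, from 0 to 88.1, then the shift along the world's x, y, z in mm, then the turn about the world's z in rad. In form: fingers tx ty tz turn; .... A call has 1 to 20 rows; each row shifts and turns the commanded pose from where the row before left it; what a row does not reach is not made up. A row lasts 1/10 s, in which the tool goes at most 50 mm and 8.59 degrees, less where a joint would pass 70% of its speed; a pose out of reach is approached as far as the arm can. A call is refused whole if a number of a shift passes 50 or a number of a turn 0.15, either way. A call with a gripper value outside its range is refused whole. The fingers move at their own pace and stop on an object; "newtons" is the grip in N (left out, the last holds). Time passes only in rows, so rows that do not move let the fingers close. It gives the time, the measured TCP pose, the force, the opening and the grip force at its end, in the units of the state.
- r.get_state(): the state, without advancing time (a new reading comes with each control period).
- imaging.read_camera(name): name is "scene" or "top" or "wrist"; returns the picture (480x640x3 uint8, red, green, blue); there is no depth.
- imaging.camera_model(name): a dict with "K" (3x3 intrinsics, pixels), "k1" (the pictures are not rectified: a ray, as slopes to the right and down, at radius r is drawn at 1 + k1 r^2 times it, then the intrinsics apply), "R" (3x3) and "t" (3): a world point X has camera coordinates R X + t; the wrist camera has in their place "T_tool_cam" (4x4, takes a point from camera to tool coordinates, whose origin is the TCP and whose axes are the flange's). Camera axes: x right, y down, z forward; pixel columns grow to the right and rows downward; lengths in m; the calibration is good to about 2 mm. A picture is of the moment at which its call begins: read the wrist's pose just before it. camera_model takes no time and is no camera call.
- r.finish_job(): hands the job in; it is judged then, once.
Trained networks look in the newest picture that a camera, given by its name, has taken for a name from the list of things; names that differ only in an ending like _2 or _b are one class to them, and where a whole thing is asked for, a point or a joint stands for the part that bears it (a point fixed in the world has none). Each returns a list of dicts, best first, with "conf" (0 to 1); they miss things now and then, are a little off and sometimes report something else, mostly with a low value. They report only what shows in the picture. A call takes as long as a camera call. They do not tell look-alikes from the thing itself.
- imaging.spot_in(query, camera): "location" ([column, row] in pixels, amid what is visible of it).
- imaging.landmark_of(query, camera): "location" ([column, row] in pixels: a listed point, or the origin of a listed thing).
The state is a dict: "time_s": time; "qpos": joint angles; "joint_velocities": joint speeds; "joint_efforts": joint torques, N m; "tcp_pos": TCP position; "tool_rot": TCP orientation; "contact_force": force on the tool from outside, world axes, zero at the start; "torque": the same for the moment, N m; "opening": opening from 0.0 (shut) to 1.0 (fully open); "grasp_force": force on a finger pad.
Only numpy, scipy, OpenCV 4.12 (cv2) and the standard library are available. Lean on these libraries where they do the work, as an engineer would, in place of code of your own. Each camera call takes 0.05 s, during which the arm holds its last target. There are 200 camera calls.

## Working session

There is one attempt and no reset: what is moved stays moved. The work goes in short steps, Python scripts to look and compute and a tool call to move; the robot and the scene stay as the last step left them, time stands still between calls to the robot, and variables do not carry over. Pictures are saved under pics/ and viewed, at most 14 in all, crops included, and the job is handed in when it is done.

Besides the shell and the picture viewer there is one more tool, called after ">>>" as a command line: name --argument value ..., lists and objects as JSON in quotes. play_rows: Moves the arm, as the interface text tells. Its arguments: {"type":"object","properties":{"deltas":{"type":"string"},"newtons":{"type":"number"}},"required":["deltas"]}

```bash
mkdir -p pics; ls
python3 - <<'E'
from workcell import r, imaging
import cv2,numpy as np
for n in ("top","scene"):
    cv2.imwrite(f"pics/{n}1.png",imaging.read_camera(n)[:,:,::-1])
    print(n,imaging.camera_model(n))
print(imaging.camera_model("wrist"))
print(r.get_state())
E
```

```text
pics
top {'K': array([[555.79513501,   0.        , 323.05822664],
       [  0.        , 555.79513501, 241.82721169],
       [  0.        ,   0.        ,   1.        ]]), 'k1': -0.044180855236465075, 'R': array([[-0.0102578 , -0.99981766, -0.01610659],
       [-0.99462924,  0.01186095, -0.10282017],
       [ 0.10299246,  0.01496538, -0.99456955]]), 't': array([0.02841099, 0.45771353, 1.19501358])}
scene {'K': array([[594.27993536,   0.        , 321.99959872],
       [  0.        , 594.27993536, 245.75098549],
       [  0.        ,   0.        ,   1.        ]]), 'k1': -0.15939408460361856, 'R': array([[ 0.33083733,  0.94363751, -0.00974262],
       [ 0.5333983 , -0.19550501, -0.82296054],
       [-0.77848116,  0.26706937, -0.568015  ]]), 't': array([-0.14311046, -0.21621484,  1.52988325])}
{'K': array([[343.67771499,   0.        , 322.85747046],
       [  0.        , 343.67771499, 243.09133085],
       [  0.        ,   0.        ,   1.        ]]), 'k1': -0.03024799935781239, 'T_tool_cam': array([[ 1.08646466e-03, -9.48142391e-01, -3.17844028e-01,
         8.31945853e-02],
       [ 9.99
[... 252 characters left out ...]
': 0.1, 'qpos': array([-1.11720111,  0.68988269, -0.19452678,  1.56623275,  0.15730622,
        0.90248422, -0.21510482]), 'joint_velocities': array([-0.00093636, -0.00326434, -0.00135033, -0.00292064, -0.00053582,
        0.0006462 ,  0.00076086]), 'joint_efforts': array([-3.27296926e-03, -5.28504682e+01, -1.27156790e+00, -1.53840816e+01,
       -5.25494723e-02,  1.97845176e-03,  3.46196987e-05]), 'tcp_pos': array([0.25457779, 0.5703032 , 0.30200313]), 'tool_rot': array([-6.54413072e-01, -3.07245144e+00,  2.51352348e-03]), 'contact_force': array([0.69455514, 0.41992365, 0.91352174]), 'torque': array([ 0.00573834, -0.01257027,  0.01705285]), 'grasp_force': 0.0, 'opening': 0.9988845045210695}
```

View pics/top1.png

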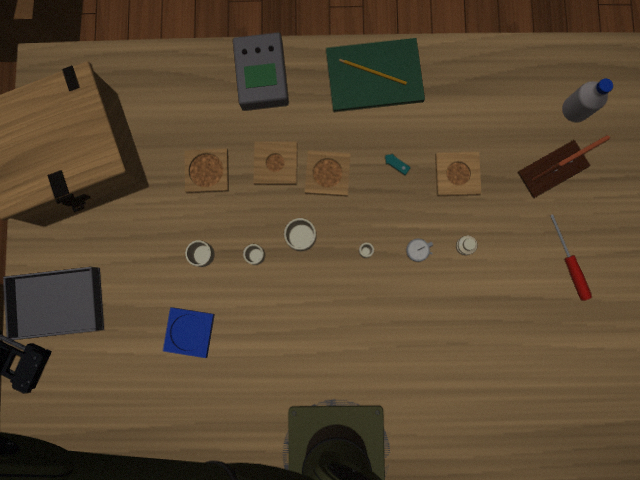

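View pics/scene1.png

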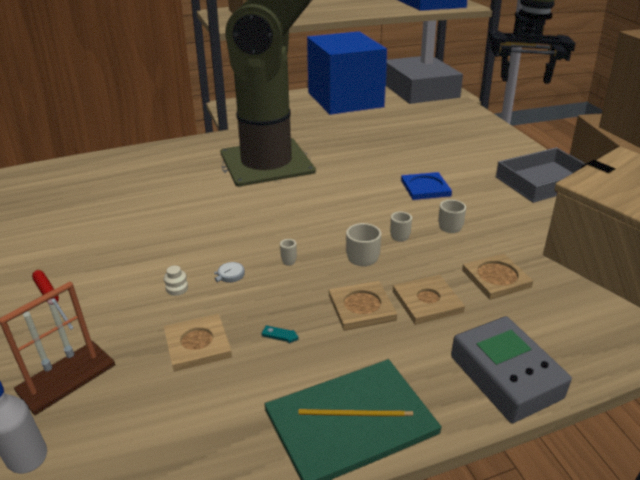

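The top view shows cups at (200,253), (254,254), (300,235) and (366,250), and stands at (206,170), (275,162), (327,173) and (458,173). Things that could be mistaken for them are the insulator (467,245), the stopwatch (418,250) and the blue stand (189,332). Next I'll take a close crop and measure the wells and rims.

```bash
cat > h.py <<'E'
import numpy as np, cv2
from workcell import r, imaging
def ray(cam,px):
    m=imaging.camera_model(cam); 
    d=np.array([m["k1"],0,0,0,0.])
    p=cv2.undistortPoints(np.array(px,float).reshape(-1,1,2),m["K"],d).reshape(-1,2)
    d=np.c_[p,np.ones(len(p))]@m["R"]; o=-m["R"].T@m["t"]
    return o,d
def onplane(cam,px,z):
    o,d=ray(cam,px); return o+d*((z-o[2])/d[:,2])[:,None]
E
python3 - <<'E'
from h import *
im=cv2.imread("pics/top1.png")
c=cv2.resize(im[130:280,170:490],None,fx=2.5,fy=2.5,interpolation=cv2.INTER_CUBIC)
cv2.imwrite("pics/crop1.png",np.clip(c*1.6,0,255))
hsv=cv2.cvtColor(im,cv2.COLOR_BGR2HSV)
# cups/whites: low saturation, bright
m=((hsv[...,1]<60)&(hsv[...,2]>90)).astype(np.uint8); m[:215]=0;m[285:]=0;m[:,:170]=0;m[:,500:]=0
for ct in cv2.findContours(m,0,2)[0]:
    if cv2.contourArea(ct)<40: continue
    e=cv2.fitEllipse(cv2.convexHull(ct)); print("white",np.round(e[0],1),np.round(e[1],1),np.round(onplane("top",[e[0]],.05),4))
for n,h in (("cup_a",0),("stand_a",0),("insulator",0),("stopwatch",0)):
  for q in imaging.landmark_of(n,"top"):
    print(n,q["conf"],np.round(q["location"],1),np.round(onplane("top",[q["location"]],h),4))
# wells: sat/colour values
for p in ((206,170),(275,162),(327,173),(458,173)):
    print(p, im[p[1],p[0]], [tuple(im[p[1],p[0]+k]) for k in range(-22,23,2)])
E
```

```text
white [253.  253.6] [19.3 19.9] [[0.4318 0.1737 0.05  ]]
white [366.  249.6] [13.9 14.2] [[ 0.4375 -0.0689  0.05  ]]
white [197.7 252.7] [25.1 25.3] [[0.4349 0.2932 0.05  ]]
white [419.2 248.4] [22.  26.5] [[ 0.4387 -0.1826  0.05  ]]
white [466.4 244.8] [17.9 19.9] [[ 0.4451 -0.284   0.05  ]]
white [299.5 233.6] [31.  31.5] [[0.4737 0.0733 0.05  ]]
cup_a 0.95 [299.8 235.8] [[0.4747 0.0757 0.    ]]
cup_a 0.73 [202.6 254.9] [[0.4342 0.2942 0.    ]]
cup_a 0.65 [363.9 251.6] [[ 0.4375 -0.0672  0.    ]]
cup_a 0.62 [257.  254.9] [[0.4328 0.1717 0.    ]]
stand_a 0.97 [206.3 167. ] [[0.6353 0.2884 0.    ]]
stand_a 0.9 [276.6 162.9] [[0.6423 0.1276 0.    ]]
stand_a 0.87 [187.7 332.6] [[0.2618 0.3257 0.    ]]
stand_a 0.79 [458.6 172.2] [[ 0.6153 -0.2848  0.    ]]
stand_a 0.7 [326.6 176. ] [[0.6103 0.0141 0.    ]]
insulator 0.58 [463.8 245.4] [[ 0.4487 -0.2904  0.    ]]
insulator 0.37 [206.2 169. ] [[0.6306 0.2885 0.    ]]
insulator 0.16 [415.9 247.4] [[ 0.4455 -0.1833  0.    ]]
stopwatch 0.87 [417.9 247.7] [[ 0.4448 -0.1877  0.    ]]
stopwatch 0.66 [363.7 251.1] [[ 0.4386 -0.0667  0.    ]]
(20
[... 3633 characters left out ...]
, (np.uint8(44), np.uint8(71), np.uint8(102)), (np.uint8(46), np.uint8(77), np.uint8(110)), (np.uint8(38), np.uint8(64), np.uint8(93)), (np.uint8(40), np.uint8(63), np.uint8(93)), (np.uint8(43), np.uint8(68), np.uint8(99)), (np.uint8(42), np.uint8(72), np.uint8(103)), (np.uint8(41), np.uint8(71), np.uint8(105)), (np.uint8(37), np.uint8(59), np.uint8(79)), (np.uint8(54), np.uint8(90), np.uint8(117)), (np.uint8(59), np.uint8(92), np.uint8(120)), (np.uint8(59), np.uint8(90), np.uint8(117)), (np.uint8(58), np.uint8(92), np.uint8(119)), (np.uint8(61), np.uint8(90), np.uint8(113))][ WARN:0@0.686] global loadsave.cpp:1063 imwrite_ Unsupported depth image for selected encoder is fallbacked to CV_8U.
```

View pics/crop1.png

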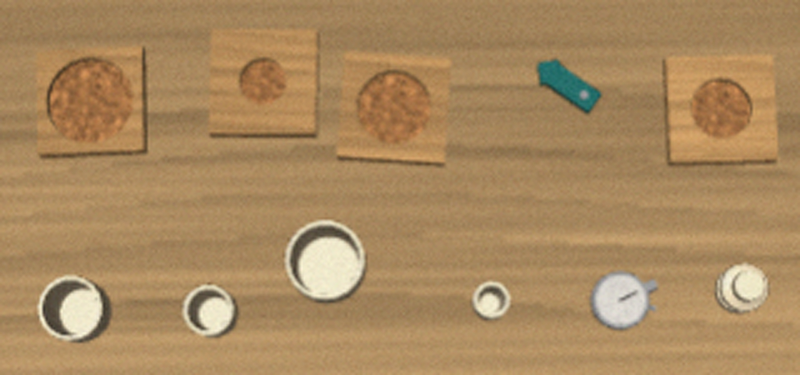

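The crop settles the choice. Wells in crop pixels: D (90,100), C (394,107), B (721,108), A (263,81). Cups: a (491,300), b (210,310), c (74,309), d (325,260). The solid white piece at (742,288) is the insulator and the disc at (620,300) is the stopwatch.

Run:
```python
from h import *
im=cv2.imread("pics/top1.png")
P=dict(a=((491,300),.046,16),b=((210,310),.05,22),c=((74,309),.054,28),d=((325,260),.06,34),A=((263,81),.016,21),B=((721,108),.016,27),C=((394,107),.016,33),D=((90,100),.016,39))
g=cv2.GaussianBlur(im,(0,0),0.8).astype(np.float32)
m=imaging.camera_model("top"); D=np.array([m["k1"],0,0,0,0.])
rv=cv2.Rodrigues(m["R"])[0]
t=np.linspace(0,2*np.pi,180,endpoint=False)
for k,(p,z,rad) in P.items():
    x0=onplane("top",[((p[0]+.5)/2.5+169.5,(p[1]+.5)/2.5+129.5)],z)[0]
    best=None
    ch=g[...,1]
    def samp(c,rr):
        X=np.c_[c[0]+rr*np.cos(t),c[1]+rr*np.sin(t),np.full(180,z)]
        q=cv2.projectPoints(X,rv,m["t"],m["K"],D)[0].reshape(-1,1,2).astype(np.float32)
        return cv2.remap(ch,q,None,cv2.INTER_LINEAR).ravel()
    for dx in np.arange(-8,8.1,1)/1e3:
        for dy in np.arange(-8,8.1,1)/1e3:
            c=x0[:2]+(dx,dy)
            diff=samp(c,(rad-1.5)/1e3)-samp(c,(rad+3)/1e3)
            if k.isupper(): diff=-diff
            s=np.median(diff)+np.mean(np.clip(diff,-30,30))
            if best is None or s>best[0]: best=(s,c)
    print(k,np.round(x0,4),np.round(best[1],4),round(float(best[0]),1))
```

```text
a [ 0.4376 -0.0693  0.046 ] [ 0.4386 -0.0693] 51.4
b [0.4314 0.1721 0.05  ] [0.4314 0.1741] 48.2
c [0.4333 0.2888 0.054 ] [0.4353 0.2928] 48.3
d [0.4723 0.0724 0.06  ] [0.4733 0.0734] 52.3
A [0.6401 0.1298 0.016 ] [0.6411 0.1308] 27.6
B [ 0.61   -0.2799  0.016 ] [ 0.611  -0.2799] 36.5
C [0.6146 0.0124 0.016 ] [0.6166 0.0134] 22.9
D [0.6252 0.286  0.016 ] [0.6252 0.287 ] 28.3
```

>>> play_rows --deltas "88 20 -45 0 0; 88 20 -45 0 0; 88 20 -45 0 0; 88 20 -45 0 0; 88 20 -45 0 0; 88 15 -45 0 -0.13; 88 15 -45 0 -0.13; 88 15 -45 0 -0.13; 88 10 -45 0 -0.13; 88 10 -45 0 -0.13; 88 5 -45 0 -0.13; 88 0 -45 0 -0.13; 88 0 -40 0 -0.13; 88 0 -40 0 -0.11; 88 0 0 0 0; 88 0 0 0 0" --newtons 12

```text
time_s: 1.9
tcp_pos: [0.4248, -0.0497, 0.3028]
tool_rot: [2.222, 2.221, 0.001]
contact_force: [0.0, -0.0, 0.4]
opening: 0.995
grasp_force: 0.0
```

```bash
cat >> h.py <<'E'
from scipy.spatial.transform import Rotation as Ro
def wrist(name):
    s=r.get_state(); im=imaging.read_camera("wrist"); cv2.imwrite(name,im[:,:,::-1])
    W=np.eye(4); W[:3,:3]=Ro.from_rotvec(s["tool_rot"]).as_matrix(); W[:3,3]=s["tcp_pos"]
    m=imaging.camera_model("wrist"); M=np.linalg.inv(W@m["T_tool_cam"])
    return im[:,:,::-1],dict(K=m["K"],k1=m["k1"],R=M[:3,:3],t=M[:3,3])
def fit(im,m,c0,z,rad,well,w=12):
    ch=cv2.GaussianBlur(im,(0,0),1.).astype(np.float32)[...,1]; t=np.linspace(0,2*np.pi,180,endpoint=False)
    D=np.array([m["k1"],0,0,0,0.]); rv=cv2.Rodrigues(np.ascontiguousarray(m["R"]))[0]
    def px(c,rr):
        X=np.c_[c[0]+rr*np.cos(t),c[1]+rr*np.sin(t),np.full(180,z)]
        return cv2.projectPoints(X,rv,m["t"],m["K"],D)[0].reshape(-1,1,2).astype(np.float32)
    best=(-1e9,)
    for dx in np.arange(-w,w+.1,1)/1e3:
        for dy in np.arange(-w,w+.1,1)/1e3:
            c=np.array(c0)+(dx,dy)
            d=[cv2.remap(ch,px(c,(rad+o)/1e3),None,cv2.INTER_LINEAR).ravel() for o in(-1.5,2)]
            d=d[0]-d[1]
            if well:d=-d
            s=np.median(d)+np.mean(np.clip(d,-30,30))
            if s>best[0]: best=(s,c,px(c,rad/1e3))
    return best
E
python3 - <<'E'
from h import *
im,m=wrist("pics/w1.png"); v=im.copy()
for k,c,z,rad in(("a",(.4386,-.0693),.046,16),("d",(.4733,.0734),.06,34)):
    b=fit(im,m,c,z,rad,False); print(k,b[0],b[1])
    cv2.polylines(v,[np.int32(b[2])],True,(0,0,255),1)
cv2.imwrite("pics/w1v.png",v)
E
```

```text
a 85.938965 [ 0.4386 -0.0693]
d 92.003624 [0.4733 0.0734]
```

View pics/w1v.png

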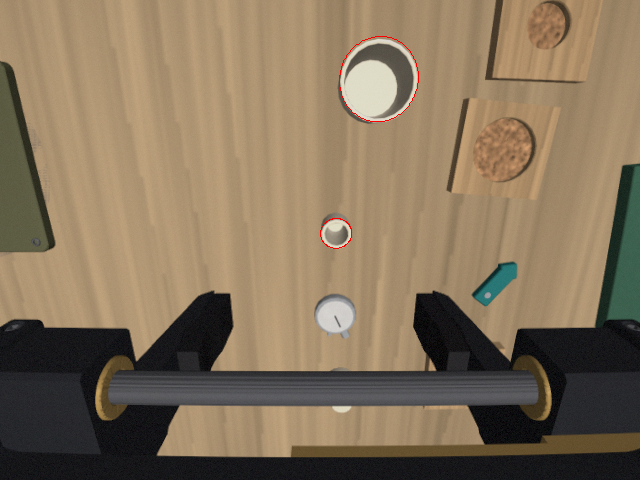

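Wrist fit and top view agree: cup a's rim is at (336,233) and cup d's at (378,79), both outlined accurately. Now picking up cup a.

>>> play_rows --deltas "88 7 -10 -20 0; 88 7 -10 -40 0; 88 0 0 -40 0; 88 0 0 -40 0; 88 0 0 -30 0; 88 0 0 -25 0; 88 0 0 -20 0; 88 0 0 -10 0; 88 0 0 0 0; 88 0 0 0 0"

```text
time_s: 2.95
tcp_pos: [0.4481, -0.0693, 0.0846]
tool_rot: [-2.208, -2.216, 0.013]
contact_force: [0.2, 0.8, -0.0]
opening: 1.003
grasp_force: 0.0
```

>>> play_rows --deltas "50 0 0 0 0; 38 0 0 0 0; 34 0 0 0 0; 30 0 0 0 0; 25 0 0 0 0; 25 0 0 0 0; 25 0 0 0 0; 25 0 0 0 0; 25 0 0 0 0"

```text
time_s: 3.85
tcp_pos: [0.4478, -0.0707, 0.0846]
tool_rot: [-2.211, -2.213, 0.015]
contact_force: [-0.5, -0.3, 0.8]
opening: 0.36
grasp_force: 12.0
```

Run:
```python
from h import *
s=r.get_state(); print(np.round(s["qpos"],3),s["tcp_pos"],np.round(Ro.from_rotvec(s["tool_rot"]).as_matrix(),3))
```

```text
[ 5.700e-02  9.130e-01 -2.000e-03  2.201e+00  8.000e-03  4.300e-02
  4.900e-02] [ 0.44784532 -0.07073323  0.08457308] [[-0.001  1.    -0.016]
 [ 1.     0.001  0.002]
 [ 0.002 -0.016 -1.   ]]
```

>>> play_rows --deltas "25 0 0 10 0; 25 0 0 20 0; 25 0 0 30 0; 25 0 0 40 0; 25 0 0 0 0"

```text
time_s: 4.35
tcp_pos: [0.4497, -0.071, 0.1887]
tool_rot: [-2.216, -2.217, 0.007]
contact_force: [0.5, 1.3, -0.3]
opening: 0.36
grasp_force: 12.0
```

>>> play_rows --deltas "25 20 20 0 0; 25 38 40 0 0; 25 38 40 0 0; 25 38 40 0 0; 25 37 40 0 0; 25 20 20 0 0; 25 0 0 0 0; 25 0 0 0 0; 25 0 0 0 0"

```text
time_s: 5.25
tcp_pos: [0.6241, 0.113, 0.1841]
tool_rot: [-2.213, -2.211, 0.019]
contact_force: [0.1, -0.1, 0.3]
opening: 0.36
grasp_force: 12.0
```

Run:
```python
from h import *
im,m=wrist("pics/w2.png"); v=im.copy()
s=r.get_state(); print(s["tcp_pos"],s["tool_rot"],np.round(s["qpos"],2))
# cup rim fit: cup held, rim z
z=s["tcp_pos"][2]-.0846+.046
b=fit(im,m,s["tcp_pos"][:2],z,16,False); print("rim",b[:2]); cv2.polylines(v,[np.int32(b[2])],True,(0,0,255),1)
b=fit(im,m,(.6411,.1308),.016,21,True); print("well",b[:2]); cv2.polylines(v,[np.int32(b[2])],True,(0,255,0),1)
cv2.imwrite("pics/w2v.png",v)
```

```text
[0.62424272 0.11283597 0.1843432 ] [-2.21338039 -2.21106139  0.01804195] [-0.28  0.85  0.06  1.63 -0.08  0.68 -0.18]
rim (np.float32(185.67041), array([0.62324272, 0.11583597]))
well (np.float32(63.71843), array([0.6411, 0.1298]))
```

View pics/w2v.png

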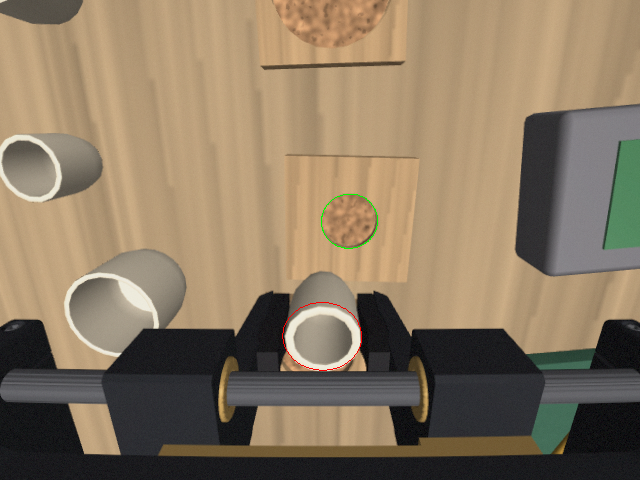

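The cup hangs upright between the pads with its rim at (323,338). The well is ahead at (349,221), so I'll move 17/15 mm and lower in small steps.

>>> play_rows --deltas "25 6 5 0 0; 25 6 5 0 0; 25 5 5 0 0; 25 0 0 -20 0; 25 0 0 -20 0; 25 0 0 -20 0; 25 0 0 -12 0; 25 0 0 -8 0; 25 0 0 0 0; 25 0 0 0 0; 25 0 0 0 0"

```text
time_s: 6.4
tcp_pos: [0.6429, 0.1299, 0.1056]
tool_rot: [-2.212, -2.214, 0.012]
contact_force: [0.3, 0.2, -1.4]
opening: 0.363
grasp_force: 12.0
```

>>> play_rows --deltas "25 -1 -2 -4 0; 25 0 0 -3 0; 25 0 0 -2 0; 25 0 0 -1 0; 25 0 0 -1 0; 25 0 0 0 0; 25 0 0 0 0"

```text
time_s: 7.1
tcp_pos: [0.6413, 0.1278, 0.0936]
tool_rot: [-2.211, -2.214, 0.014]
contact_force: [-0.0, -0.1, -0.5]
opening: 0.366
grasp_force: 12.0
```

>>> play_rows --deltas "25 0 0 -1 0; 25 0 0 -0.5 0; 25 0 0 0 0; 25 0 0 0 0"

```text
time_s: 7.5
tcp_pos: [0.6414, 0.1278, 0.0926]
tool_rot: [-2.211, -2.214, 0.014]
contact_force: [-1.6, -0.4, 5.7]
opening: 0.362
grasp_force: 12.0
```

Contact at the expected height, so I'll release and lift.

>>> play_rows --deltas "36 0 0 0 0; 42 0 0 0 0; 55 0 0 0 0; 70 0 0 0 0; 70 0 0 0 0; 70 0 0 10 0; 80 0 0 30 0; 88 0 0 40 0; 88 0 0 30 0; 88 -15 10 0 0; 88 -30 15 0 0; 88 -40 10 0 0; 88 -50 5 0 0; 88 -30 0 0 0; 88 -20 0 0 0; 88 0 0 0 0; 88 0 0 0 0"

```text
time_s: 9.2
tcp_pos: [0.4577, 0.168, 0.2028]
tool_rot: [-2.212, -2.214, 0.011]
contact_force: [-0.1, 0.4, 0.5]
opening: 0.997
grasp_force: 0.0
```

```bash
cat > look.py <<'E'
from h import *
import sys
# usage: look.py name  then fits of name,x,y,z,rad,well ...
im,m=wrist(f"pics/{sys.argv[1]}.png"); s=r.get_state()
print(np.round(s["tcp_pos"],4),np.round(s["tool_rot"],3),np.round(s["qpos"],2))
v=im.copy()
for a in sys.argv[2:]:
    n,x,y,z,rad,w=a.split(","); b=fit(im,m,(float(x),float(y)),float(z),float(rad),w=="1",15)
    print(n,round(float(b[0]),1),np.round(b[1],4)); cv2.polylines(v,[np.int32(b[2])],True,(0,0,255),1)
cv2.imwrite(f"pics/{sys.argv[1]}v.png",v)
E
python3 look.py w3 b,.4314,.1741,.05,22,0 A,.6411,.1298,.016,21,1 cupA,.6411,.1298,.054,16,0 c,.4353,.2928,.054,28,0 d,.4733,.0734,.06,34,0
```

```text
[0.4583 0.1679 0.2026] [-2.213 -2.214  0.01 ] [-0.48  0.69  0.06  2.06 -0.12  0.4  -0.32]
b 91.5 [0.4324 0.1741]
A 48.4 [0.6401 0.1308]
cupA 93.3 [0.6391 0.1288]
c 90.9 [0.4353 0.2918]
d 69.8 [0.4733 0.0734]
```

View pics/w3v.png

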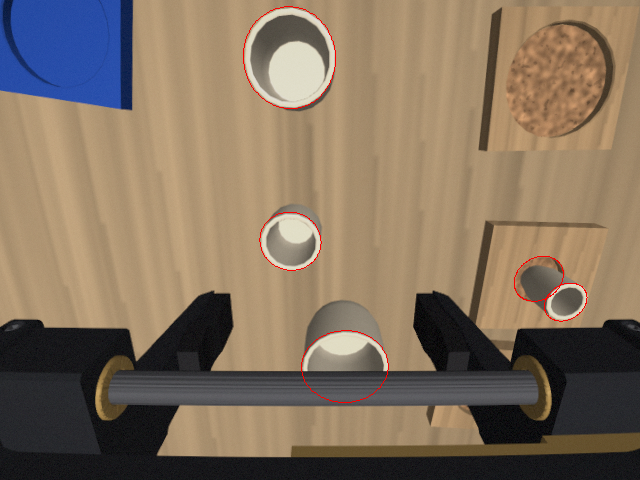

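Cup a is seated, with its rim at (566,301) within 3 mm of the well centre. Next is cup b at (291,241).

>>> play_rows --deltas "88 -13 3 0 0; 88 -13 3 0 0; 88 0 0 -20 0; 88 0 0 -25 0; 88 0 0 -25 0; 88 0 0 -20 0; 88 0 0 -15 0; 88 0 0 -10 0; 88 0 0 0 0; 88 0 0 0 0"

```text
time_s: 10.25
tcp_pos: [0.4313, 0.1737, 0.0872]
tool_rot: [-2.212, -2.213, 0.013]
contact_force: [-0.4, -0.8, 0.4]
opening: 0.998
grasp_force: 0.0
```

>>> play_rows --deltas "88 0 0 -4 0; 60 0 0 0 0; 50 0 0 0 0; 44 0 0 0 0; 38 0 0 0 0; 38 0 0 0 0; 38 0 0 0 0; 38 0 0 0 0"

```text
time_s: 11.05
tcp_pos: [0.4306, 0.1738, 0.0831]
tool_rot: [-2.211, -2.214, 0.014]
contact_force: [0.6, 0.6, 1.0]
opening: 0.502
grasp_force: 12.0
```

>>> play_rows --deltas "38 0 0 10 0; 38 0 0 30 0; 38 0 0 40 0; 38 0 0 35 0; 38 0 0 0 0"

```text
time_s: 11.55
tcp_pos: [0.432, 0.1742, 0.2021]
tool_rot: [-2.213, -2.215, 0.004]
contact_force: [0.7, 1.3, -0.4]
opening: 0.497
grasp_force: 12.0
```

>>> play_rows --deltas "38 8 -20 0 0; 38 15 -38 0 0; 38 15 -38 0 0; 38 15 -38 0 0; 38 15 -38 0 0; 38 15 -38 0 0; 38 15 -38 0 0; 38 15 -38 0 0; 38 15 -38 0 0; 38 15 -38 0 0; 38 15 -38 0 0; 38 13 -34 0 0; 38 8 -20 0 0; 38 0 0 0 0; 38 0 0 0 0"

```text
time_s: 13.05
tcp_pos: [0.6086, -0.2795, 0.197]
tool_rot: [-2.21, -2.211, 0.015]
contact_force: [0.4, -0.1, -1.1]
opening: 0.498
grasp_force: 12.0
```

```bash
python3 look.py w4 B,.611,-.2799,.016,27,1 rim,.611,-.28,.17,22,0
```

```text
[ 0.6088 -0.2784  0.1972] [-2.208 -2.213  0.014] [ 0.38  0.88 -0.05  1.5   0.06  0.79  0.32]
B 60.7 [ 0.611  -0.2799]
rim 100.7 [ 0.608 -0.277]
```

>>> play_rows --deltas "38 2 -1 -15 0; 38 0 0 -25 0; 38 0 0 -25 0; 38 0 0 -15 0; 38 0 0 -10 0; 38 0 0 -5 0; 38 0 0 0 0; 38 0 0 0 0"

```text
time_s: 13.9
tcp_pos: [0.6121, -0.2815, 0.1039]
tool_rot: [-2.212, -2.215, 0.014]
contact_force: [-0.5, -0.1, 0.2]
opening: 0.499
grasp_force: 12.0
```

>>> play_rows --deltas "38 -1 1 -5 0; 38 0 0 -3 0; 38 0 0 -2 0; 38 0 0 -1 0; 38 0 0 -1 0; 38 0 0 0 0; 38 0 0 0 0"

```text
time_s: 14.6
tcp_pos: [0.6106, -0.2803, 0.0913]
tool_rot: [-2.211, -2.214, 0.014]
contact_force: [-0.9, 0.5, 1.2]
opening: 0.496
grasp_force: 12.0
```

>>> play_rows --deltas "38 0 0 -0.5 0; 38 0 0 -0.5 0; 38 0 0 0 0; 38 0 0 0 0"

```text
time_s: 15.0
tcp_pos: [0.6106, -0.2803, 0.0912]
tool_rot: [-2.212, -2.214, 0.014]
contact_force: [-3.3, 2.2, 8.1]
opening: 0.495
grasp_force: 12.0
```

>>> play_rows --deltas "46 0 0 0 0; 52 0 0 0 0; 64 0 0 0 0; 75 0 0 0 0; 75 0 0 0 0; 75 0 0 10 0; 80 0 0 30 0; 88 0 0 40 0; 88 0 0 30 0; 88 0 20 10 0; 88 -5 40 0 0; 88 -12 40 0 0; 88 -12 40 0 0; 88 -12 40 0 0; 88 -12 40 0 0; 88 -12 40 0 0; 88 -12 40 0 0; 88 -12 40 0 0; 88 -12 40 0 0; 88 -12 40 0 0"

```text
time_s: 17.0
tcp_pos: [0.4956, 0.1423, 0.2098]
tool_rot: [-2.209, -2.214, 0.016]
contact_force: [0.2, 0.2, -0.1]
opening: 0.998
grasp_force: 0.0
```

>>> play_rows --deltas "88 -12 40 0 0; 88 -12 40 0 0; 88 -12 40 0 0; 88 -12 30 0 0; 88 -10 15 0 0; 88 -10 0 0 0; 88 0 0 0 0; 88 0 0 0 0"

```text
time_s: 17.8
tcp_pos: [0.4295, 0.3032, 0.2101]
tool_rot: [-2.214, -2.212, 0.016]
contact_force: [1.8, -0.2, -1.2]
opening: 0.999
grasp_force: 0.0
```

```bash
python3 look.py w5 c,.4353,.292,.054,28,0
python3 - <<'E'
from h import *
im=imaging.read_camera("top"); cv2.imwrite("pics/top2.png",im[:,:,::-1])
m=imaging.camera_model("top");m["k1"]
for n,c,z,rad in(("b",(.611,-.28),.058,22),("a",(.64,.13),.054,16)): b=fit(im[:,:,::-1],m,c,z,rad,False,10);print(n,b[:2])
# box near corner
for px in ((147,186),(120,112),(83,207)):
    for z in (.1,.2): print(px,z,np.round(onplane("top",[px],z),3))
for px in ((547,205),(550,245),(640,300)): print(px,np.round(onplane("scene",[px],0),3))
E
```

```text
[0.4301 0.3031 0.2102] [-2.215 -2.212  0.015] [-0.75  0.71  0.08  1.95 -0.13  0.5  -0.57]
c 89.4 [0.4343 0.293 ]
b (np.float32(40.354916), array([ 0.61, -0.28]))
a (np.float32(39.43696), array([0.64, 0.13]))
(147, 186) 0.1 [[0.572 0.39  0.1  ]]
(147, 186) 0.2 [[0.551 0.356 0.2  ]]
(120, 112) 0.1 [[0.734 0.453 0.1  ]]
(120, 112) 0.2 [[0.699 0.414 0.2  ]]
(83, 207) 0.1 [[0.53  0.526 0.1  ]]
(83, 207) 0.2 [[0.512 0.48  0.2  ]]
(547, 205) [[0.431 0.553 0.   ]]
(550, 245) [[0.569 0.456 0.   ]]
(640, 300) [[0.783 0.509 0.   ]]
```

View pics/w5v.png

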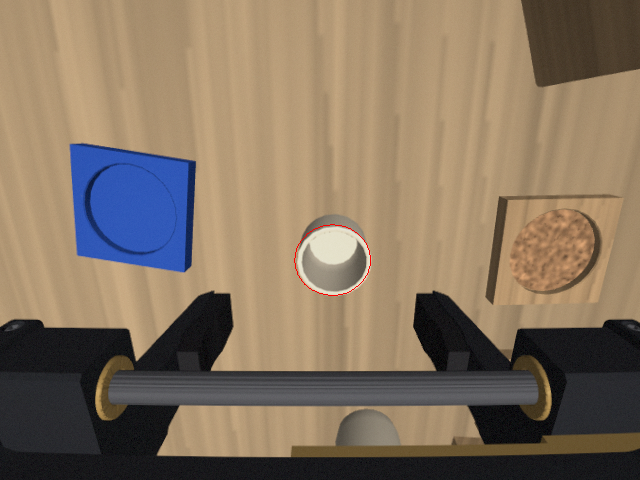

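Cups a and b are in place. Cup c's rim is outlined at (333,260), so I'll go down on it.

>>> play_rows --deltas "88 2 -5 -5 0; 88 2 -5 -20 0; 88 0 0 -25 0; 88 0 0 -25 0; 88 0 0 -20 0; 88 0 0 -15 0; 88 0 0 -10 0; 88 0 0 0 0; 88 0 0 0 0"

```text
time_s: 18.8
tcp_pos: [0.4339, 0.2944, 0.0903]
tool_rot: [-2.212, -2.213, 0.014]
contact_force: [0.1, 0.3, -0.3]
opening: 1.001
grasp_force: 0.0
```

Run:
```python
from h import *
s=r.get_state();print(s["tcp_pos"])
# box bottom corner from picture w5 (pose then)
m=imaging.camera_model("wrist"); W=np.eye(4); W[:3,:3]=Ro.from_rotvec([-2.215,-2.212,.015]).as_matrix(); W[:3,3]=[.4301,.3031,.2102]
T=W@m["T_tool_cam"]
p=cv2.undistortPoints(np.array([[[540.,87]],[[638,68]],[[523,2]]]),m["K"],np.array([m["k1"],0,0,0,0.])).reshape(-1,2)
d=np.c_[p,np.ones(3)]@T[:3,:3].T; o=T[:3,3]
print(o+d*((0-o[2])/d[:,2])[:,None])
```

```text
[0.43391461 0.29437006 0.09027616]
[[0.59707516 0.41870343 0.        ]
 [0.67247256 0.43396266 0.        ]
 [0.57419637 0.47659416 0.        ]]
```

>>> play_rows --deltas "88 0 -1 -5 0; 74 0 0 0 0; 62 0 0 0 0; 56 0 0 0 0; 50 0 0 0 0; 50 0 0 0 0; 50 0 0 0 0; 50 0 0 0 0"

```text
time_s: 19.6
tcp_pos: [0.4338, 0.2939, 0.0853]
tool_rot: [-2.211, -2.214, 0.013]
contact_force: [0.4, 0.7, 2.2]
opening: 0.621
grasp_force: 11.9
```

>>> play_rows --deltas "50 0 0 10 0; 50 0 0 30 0; 50 0 0 40 0; 50 0 0 35 0; 50 0 0 0 0; 50 7 -11 0 0; 50 20 -32 0 0; 50 25 -38 0 0; 50 25 -38 0 0; 50 25 -38 0 0; 50 25 -38 0 0; 50 25 -38 0 0; 50 20 -32 0 0; 50 10 -15 0 0; 50 0 0 0 0; 50 0 0 0 0"

```text
time_s: 21.2
tcp_pos: [0.6141, 0.0136, 0.1984]
tool_rot: [-2.21, -2.211, 0.018]
contact_force: [-0.1, 0.6, -0.5]
opening: 0.623
grasp_force: 11.9
```

```bash
python3 look.py w6 C,.6166,.0134,.016,33,1 rim,.615,.015,.17,28,0
```

```text
[0.614  0.0149 0.1988] [-2.207 -2.213  0.017] [-0.1   0.81  0.    1.68 -0.01  0.67 -0.08]
C 44.0 [0.6156 0.0134]
rim 96.7 [0.613 0.013]
```

>>> play_rows --deltas "50 2 0 -15 0; 50 0 0 -25 0; 50 0 0 -25 0; 50 0 0 -15 0; 50 0 0 -8 0; 50 0 0 -4 0; 50 0 0 0 0; 50 0 0 0 0"

```text
time_s: 22.05
tcp_pos: [0.6181, 0.0138, 0.1089]
tool_rot: [-2.212, -2.214, 0.013]
contact_force: [-0.1, -0.4, -1.0]
opening: 0.624
grasp_force: 11.9
```

>>> play_rows --deltas "50 -2 0 -6 0; 50 0 0 -4 0; 50 0 0 -2 0; 50 0 0 -1 0; 50 0 0 -1 0; 50 0 0 0 0; 50 0 0 0 0"

```text
time_s: 22.75
tcp_pos: [0.6156, 0.0137, 0.0942]
tool_rot: [-2.211, -2.214, 0.014]
contact_force: [-0.7, -0.4, -1.4]
opening: 0.619
grasp_force: 11.9
```

>>> play_rows --deltas "50 0 0 -0.5 0; 50 0 0 -0.5 0; 50 0 0 0 0; 50 0 0 0 0"

```text
time_s: 23.15
tcp_pos: [0.6156, 0.0137, 0.0933]
tool_rot: [-2.211, -2.214, 0.014]
contact_force: [-0.7, -0.1, 1.5]
opening: 0.621
grasp_force: 11.9
```

>>> play_rows --deltas "50 0 0 -0.5 0; 50 0 0 0 0; 50 0 0 0 0; 58 0 0 0 0; 62 0 0 0 0; 72 0 0 0 0; 80 0 0 0 0; 80 0 0 0 0; 80 0 0 10 0; 88 0 0 30 0; 88 0 0 40 0; 88 0 0 30 0; 88 -10 5 10 0; 88 -30 15 0 0; 88 -40 20 0 0; 88 -40 15 0 0; 88 -15 5 0 0; 88 0 0 0 0; 88 0 0 0 0"

```text
time_s: 25.05
tcp_pos: [0.4811, 0.0737, 0.2127]
tool_rot: [-2.212, -2.214, 0.013]
contact_force: [0.9, 0.0, -0.2]
opening: 0.999
grasp_force: 0.0
```

```bash
python3 look.py w7 d,.4733,.0734,.06,34,0 C,.6156,.0134,.062,28,0
```

```text
[0.4817 0.0734 0.2126] [-2.213 -2.214  0.013] [-0.25  0.67  0.01  2.06 -0.03  0.43 -0.21]
d 97.0 [0.4743 0.0724]
C 71.1 [0.6136 0.0124]
```

View pics/w7v.png

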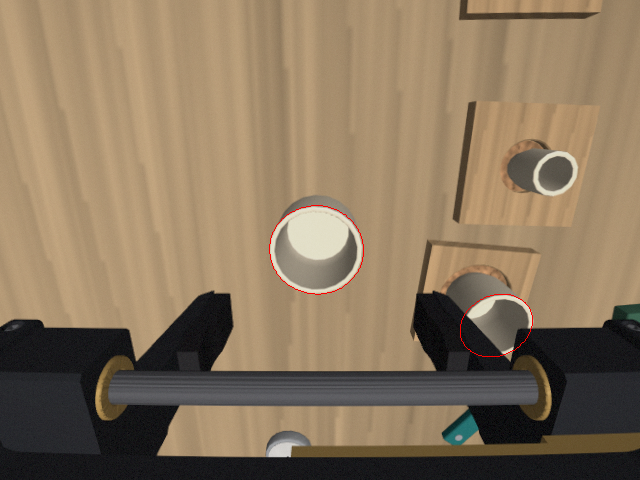

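Cup c is seated at (496,325) and cup a at (554,173). Cup d is at (317,250), and I'll line up first because there are only 10 mm per side.

>>> play_rows --deltas "88 -4 0 0 0; 88 -4 0 0 0; 88 0 0 -20 0; 88 0 0 -20 0; 88 0 0 0 0; 88 0 0 0 0"

```text
time_s: 25.7
tcp_pos: [0.4725, 0.0734, 0.1726]
tool_rot: [-2.212, -2.213, 0.016]
contact_force: [-0.1, 0.0, 0.7]
opening: 0.998
grasp_force: 0.0
```

>>> play_rows --deltas "88 1.5 -0.5 -15 0; 88 0 0 -20 0; 88 0 0 -20 0; 88 0 0 -15 0; 88 0 0 -10 0; 88 0 0 -4 0; 88 0 0 0 0; 80 0 0 0 0; 74 0 0 0 0; 70 0 0 0 0; 66 0 0 0 0; 62 0 0 0 0; 62 0 0 0 0; 62 0 0 0 0; 62 0 0 0 0" --newtons 15

```text
time_s: 27.2
tcp_pos: [0.4742, 0.0732, 0.089]
tool_rot: [-2.212, -2.214, 0.013]
contact_force: [-1.4, -0.0, 6.0]
opening: 0.779
grasp_force: 15.0
```

>>> play_rows --deltas "62 0 0 10 0; 62 0 0 30 0; 62 0 0 40 0; 62 0 0 35 0; 62 0 0 0 0; 62 7 10 0 0; 62 20 28 0 0; 62 27 38 0 0; 62 27 38 0 0; 62 27 38 0 0; 62 22 32 0 0; 62 14 20 0 0; 62 7 10 0 0; 62 0 0 0 0; 62 0 0 0 0"

```text
time_s: 28.7
tcp_pos: [0.6239, 0.287, 0.2016]
tool_rot: [-2.21, -2.213, 0.02]
contact_force: [-0.3, 0.0, -1.5]
opening: 0.779
grasp_force: 15.0
```

```bash
python3 look.py w8 D,.6252,.287,.016,39,1 rim,.62,.285,.18,34,0
```

```text
[0.6241 0.2862 0.2021] [-2.211 -2.213  0.02 ] [-0.53  0.89  0.07  1.44 -0.09  0.83 -0.42]
D 44.4 [0.6262 0.287 ]
rim 38.2 [0.624 0.289]
```

View pics/w8v.png

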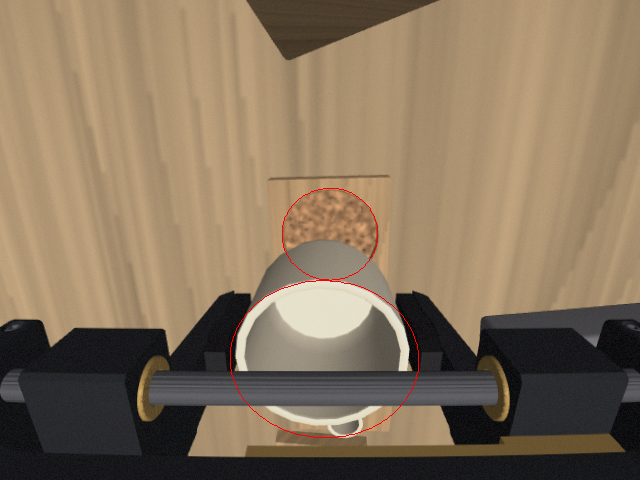

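The cup is in hand and well D is directly ahead at (330,233). The box corner at (288,58) is clear.

>>> play_rows --deltas "62 1 0 -15 0; 62 0 0 -25 0; 62 0 0 -25 0; 62 0 0 -15 0; 62 0 0 -8 0; 62 0 0 -4 0; 62 0 0 0 0; 62 0 0 0 0"

```text
time_s: 29.55
tcp_pos: [0.6266, 0.2875, 0.1125]
tool_rot: [-2.212, -2.214, 0.012]
contact_force: [0.9, 0.1, -1.9]
opening: 0.777
grasp_force: 15.0
```

>>> play_rows --deltas "62 -0.5 -0.5 -6 0; 62 0 0 -4 0; 62 0 0 -2 0; 62 0 0 -1 0; 62 0 0 -1 0; 62 0 0 0 0; 62 0 0 0 0"

```text
time_s: 30.25
tcp_pos: [0.6256, 0.2868, 0.0977]
tool_rot: [-2.211, -2.214, 0.014]
contact_force: [-0.5, -0.3, -1.5]
opening: 0.776
grasp_force: 15.0
```

>>> play_rows --deltas "62 0 0 -0.5 0; 62 0 0 -0.5 0; 62 0 0 0 0; 62 0 0 0 0"

```text
time_s: 30.65
tcp_pos: [0.6256, 0.2868, 0.0971]
tool_rot: [-2.211, -2.214, 0.014]
contact_force: [-0.3, -1.2, 4.8]
opening: 0.777
grasp_force: 15.0
```

>>> play_rows --deltas "70 0 0 0 0; 76 0 0 0 0; 88 0 0 0 0; 88 0 0 0 0; 88 0 0 0 0; 88 0 0 5 0; 88 0 0 15 0; 88 0 0 25 0; 88 0 0 30 0; 88 0 0 40 0; 88 0 0 30 0; 88 -20 -10 10 0; 88 -40 -20 0 0; 88 -40 -20 0 0; 88 -40 -20 0 0; 88 -40 -20 0 0; 88 -10 0 0 0; 88 0 0 0 0; 88 0 0 0 0"

```text
time_s: 32.55
tcp_pos: [0.4374, 0.1979, 0.2525]
tool_rot: [-2.212, -2.215, 0.008]
contact_force: [0.8, 0.3, -0.8]
opening: 0.996
grasp_force: 0.0
```

Run:
```python
from h import *
im=imaging.read_camera("top")[:,:,::-1].copy(); m=imaging.camera_model("top"); v=im.copy()
for n,c,z,rad in(("a",(.641,.1308),.054,16),("b",(.611,-.28),.058,22),("c",(.6156,.0134),.062,28),("d",(.6256,.287),.068,34)):
    b=fit(im,m,c,z,rad,False,10);print(n,b[:2],c); cv2.polylines(v,[np.int32(b[2])],True,(0,0,255),1)
print(r.get_state()["tcp_pos"])
cv2.imwrite("pics/fin.png",cv2.resize(v[110:310,150:500],None,fx=2.2,fy=2.2,interpolation=cv2.INTER_CUBIC))
```

```text
a (np.float32(40.56314), array([0.64  , 0.1298])) (0.641, 0.1308)
b (np.float32(41.400024), array([ 0.61 , -0.281])) (0.611, -0.28)
c (np.float32(47.217285), array([0.6146, 0.0124])) (0.6156, 0.0134)
d (np.float32(41.13335), array([0.6256, 0.288 ])) (0.6256, 0.287)
[0.43763047 0.19789838 0.25222537]
```

View pics/fin.png

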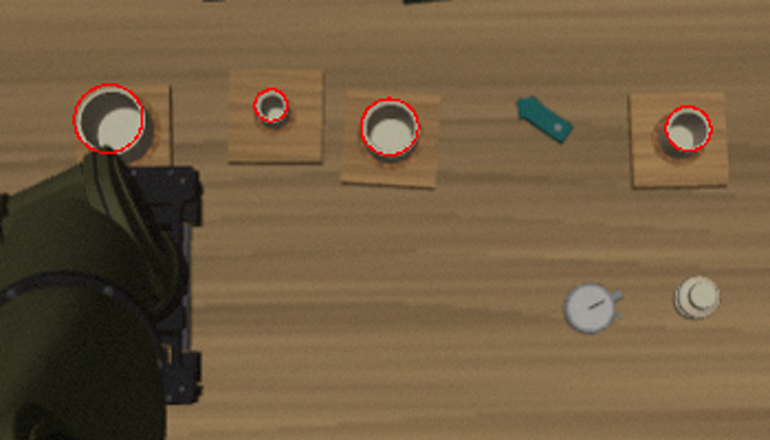

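All four cups are seated upright within about 1 mm of the expected centres, at (109,119), (271,106), (390,127) and (688,130). The stopwatch and insulator haven't moved.

```bash
python3 -c "
from workcell import r
print(r.finish_job())"
```

```text
the job is handed in; nothing more can be done
None
```

All four cups are seated upright in their matching stands (smallest to largest), the insulator and stopwatch were left where they were, and the job was handed in at about 33 s of the 120 s limit; no verdict was returned.

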